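# Stow the lure tray in the tackle case

## Task

Lift the steel sinker off the blue lure tray and drop it into the wire basket. Then slide the tray flat along the ledge, without lifting or tipping it, into the slot of the yellow tackle case until it is fully home against the back of the slot. Leave the reel, the green lure and the jar where they are.

Things in the scene. Friction and masses are not known exactly. Their poses are not given: they have to be found in the camera images.
- tray: Flat closed lure box, blue rim and clear lid, lying loose on the ledge: 140 (own x) x 100 (own y) x 20 (z) mm, about 0.3 kg. Origin at the centre of its underside. Own x runs along its length, the way it slides into the case; it starts fully outside the case, off line and a little turned. The two short ends are alike.
- sinker: Steel sinker standing upright on the tray's lid: round, 28 mm diameter for the lower 24 mm, tapering to 16 mm at its flat top, 36 mm high, 0.13 kg. Origin at the centre of its underside, z up its axis.
- basket: Open dark wire basket, fixed: 140 (own x) x 120 (own y) x 55 (z) mm outside, slatted walls and floor 4 mm thick. Origin at the centre of its underside. It stands either at the left or at the right end of the work.
- case: Low yellow tackle case with a clear lid and twin black latches, fixed to the ledge: 150 (own x) x 132 (own y) x 34 (z) mm. Origin at the centre of its underside; own +x is the direction in which the tray slides in (roughly to the robot's left).
- case_mouth (a point): Centre of the slot's mouth at ledge height, in the case's -x face; axes as the case. The slot is 104 mm wide and 23.5 mm high, open at the -x face, and has no floor of its own: the tray slides on the ledge. It is 138 mm deep, so a tray fully home stands 2 mm proud of the mouth; the side walls flare to 116 mm over the first 14 mm at the mouth.
- case_seat (a point): Where the tray's origin is when the tray is fully home: on the slot's centre line at ledge height, 68 mm inside the mouth; axes as the case.
- reel: Bystander: grey aluminium fishing reel, round, 64 mm diameter, 46 mm high, with a crank up to 73 mm high reaching 47 mm from its axis. Origin at the centre of its underside. It stands at the end of the work where the basket is not.
- lure: Bystander: green hard-bodied shad lure, about 80 (own x) x 18 x 18 mm, lying on the ledge. Origin at the centre of its underside.
- jar: Bystander: amber glass jar with orange cap, 56 mm diameter, 70 mm high. Origin at the centre of its underside.
Mind the look-alikes: they are no part of the job. Of the things shaped like the sinker, the steel one is meant.

How it is judged (in metres and radians):
On the way, in this order (a step that is already met when the one before it is completed fails the run):
1. the sinker lies in the basket, released (x of sinker in the frame of basket between -0.062 and 0.062 m and y of sinker in the frame of basket between -0.052 and 0.052 m and height (world z) of sinker below 0.035 m and linear speed of sinker below 0.05 m/s and contact force between the fingers and sinker below 0.1 N), for 0.2 s.
2. the tray is fully home in the case's slot (x of tray in the frame of case_seat between -0.005 and 0.005 m and y of tray in the frame of case_seat between -0.005 and 0.005 m and angle between the x axis of tray and the x axis of case, either way round below 0.05 rad and height (world z) of tray below 0.006 m and linear speed of tray below 0.02 m/s), for 0.2 s.
At the end, for the whole second after the job is handed in: The sinker lies at rest inside the basket, let go of. The tray lies flat on the ledge in the case's slot, its origin within 5 mm of case_seat along and across the slot, its length within 0.05 rad of the slot's direction, at rest. Reel, lure and jar are within 25 mm of where they started (all of step 1 and all of step 2 and distance of each of reel, lure, jar from where it was at the start of the episode below 0.025 m); the robot touches nothing.
It fails at once if the tray is lifted more than 10 mm off the ledge or tipped more than 0.2 rad (height (world z) of tray above 0.01 m or angle between tray's own z axis and vertical above 0.2 rad).
It fails at once if the reel, the lure or the jar is moved more than 25 mm (distance of any of reel, lure, jar from where it was at the start of the episode above 0.025 m).
It also fails if it takes over 72 s, if anything falls off the work surface, if the arm or the gripper's body presses on something with over 40 N, if the wrist force passes 120 N, or if a joint passes its speed limit or range.

## Robot

A 6-joint arm with a two-finger parallel gripper is mounted at the origin on the work surface. World frame = base frame: x ahead of the robot, y to its left, z up, the work surface at z = 0. Lengths are in mm, angles in degrees, forces in N, time in s.
With the tool pointing down it reaches from about 350 to 850 mm from the base axis. Payload 8.1 kg.
Tool frame: the origin (TCP) lies midway between the tips of the shut fingers; the grasp point (between the pads) lies 19 mm behind it; z points along the fingers, y is the line along which they close (so a half turn about z gives the same grasp; the last joint's range is limited). The gripper opens to 85 mm and grips with 20 to 120 N. Pads are 22 mm wide; open, the fingers measure 114 mm over their backs; the gripper's body (76 mm by 85 mm) begins 54 mm behind the grasp point. The pads swing forward as they close: fully open they stand 13 mm farther back than shut.
Start: joints at [58.304, 7.471, 85.268, -0, 87.261, -4.893], TCP at [270.535, 535.552, 231.292] pointing down, gripper open.
Joint ranges: [-169.43, 169.43], [-51.17, 129.36], [1.28, 143.12], [-76.62, 256.62], [0, 156.53], [-152.29, 152.29]. Speed limits (degrees/s): [136.94, 136.94, 159.86, 180, 180, 180].

## Interface

Orientations are given as [roll, pitch, yaw] about the fixed x, y, z axes, in that order (R = Rz(yaw) Ry(pitch) Rx(roll)).
In Python, from bench import sense, snapshot, order, finder gives the robot as it stands.
- The arm moves only by the tool send_rows, never from a script. Its argument "steps" is a list of rows, each a list of 2 entries, a list of its own where there are three numbers: the shift along the world's x, y, z in units of 30 mm (1.0 is 30 mm), then the turn, a rotation vector about the world's x, y, z in rad. In form: [[[dx, dy, dz], [wx, wy, wz]], ...]. A call has 1 to 10 rows; each row is the pose to reach, as a shift and turn from the pose commanded when the call began; what a row does not reach only later rows make up. A row lasts 1/8 s, in which the tool goes at most 62.5 mm and 10.7 degrees, less where a joint would pass 70% of its speed; a pose out of reach is approached as far as the arm can. A call with a gripper value outside its range is refused whole. "fingers" is the closure, from 0 (fully open) to 1 (shut), set as the call begins (left out, the last holds). The fingers move at their own pace and stop on an object; "squeeze" is the grip in N (left out, the last holds). Time passes only in rows, so rows that repeat a pose let the fingers close. It gives the time, the measured TCP pose, the force, the opening and the grip force at its end, in the units of the state.
- sense(): the state, without advancing time (a new reading comes with each control period).
- snapshot(name): name is "side" or "top" or "wrist"; returns a dict with "img" (480x640x3 uint8, red, green, blue), "K" (3x3 intrinsics, pixels), "pose" (4x4, takes a point from camera to world coordinates). Camera axes: x right, y up, looking along -z (the intrinsics and any distortion apply to the point x, -y, -z); pixel columns grow to the right and rows downward; lengths in mm; the calibration is good to about 2 mm. A picture is of the moment at which its call begins. There is no depth.
- order.hand_in(): hands the job in; it is judged then, once.
Trained networks look in the newest picture that a camera, given by its name, has taken for a name from the list of things; names that differ only in an ending like _2 or _b are one class to them, and where a whole thing is asked for, a point or a joint stands for the part that bears it (a point fixed in the world has none). Each returns a list of dicts, best first, with "confidence" (0 to 1); they miss things now and then, are a little off and sometimes report something else, mostly with a low value. They report only what shows in the picture. A call takes as long as a camera call. They do not tell look-alikes from the thing itself.
- finder.find_in(label, camera): "box" ([left, top, width, height] as shares, 0 to 1, of the picture: columns of its width, rows of its height, round what is visible of it).
- finder.trace(label, camera): "mask" (480x640 bool, what is visible of it) and "box" ([left, top, width, height] as shares, 0 to 1, of the picture: columns of its width, rows of its height, round what is visible of it).
- finder.pinpoint(label, camera): "at" ([column, row] as shares, 0 to 1, of the picture: columns of its width, rows of its height: a listed point, or the origin of a listed thing).
The state is a dict: "time": time; "joint_pos": joint angles; "qd": joint speeds; "joint_efforts": joint torques, N m; "tool_pos": TCP position; "tcp_rot": TCP orientation; "ft_force": force on the tool from outside, world axes, zero at the start; "wrist_torque": the same for the moment, N m; "finger_gap": finger opening in mm; "grip_force": force on a finger pad.
Only numpy, scipy, OpenCV 4.12 (cv2) and the standard library are available. Lean on these libraries where they do the work, as an engineer would, in place of code of your own. Each camera call takes 0.05 s, during which the arm holds its last target. There are 200 camera calls.

## Working session

There is one attempt and no reset: what is moved stays moved. The work goes in short steps, Python scripts to look and compute and a tool call to move; the robot and the scene stay as the last step left them, time stands still between calls to the robot, and variables do not carry over. Pictures are saved under pics/ and viewed, at most 11 in all, crops included, and the job is handed in when it is done.

Besides the shell and the picture viewer there is one more tool, called after ">>>" as name(argument=value, ...) on one line, values as JSON. send_rows: Moves the arm, as the interface text tells. Its arguments: {"type":"object","properties":{"steps":{"type":"array"},"fingers":{"type":"number"},"squeeze":{"type":"number"}},"required":["steps"]}

```bash
mkdir -p pics; cat > h.py <<'E'
import numpy as np, cv2
from bench import sense, snapshot, order, finder
def ray(s,uv):
    K,P=s["K"],np.array(s["pose"]); d=np.linalg.inv(K)@np.array([uv[0],uv[1],1.]); d=P[:3,:3]@np.array([d[0],-d[1],-d[2]])
    return P[:3,3],d
def pt(s,uv,z):
    o,d=ray(s,uv); return (o+d*(z-o[2])/d[2])[:2]
def px(s,p):
    P=np.array(s["pose"]); c=P[:3,:3].T@(np.array(p,float)-P[:3,3]); q=s["K"]@np.array([c[0],-c[1],-c[2]]); return q[:2]/q[2]
def save(s,n): cv2.imwrite("pics/"+n+".png",s["img"][:,:,::-1])
E
python3 - <<'E'
from h import *
import pickle
np.set_printoptions(precision=1,suppress=True)
for c in ["top","side"]:
    s=snapshot(c); save(s,c+"0"); pickle.dump(s,open(c+"0.pkl","wb")); print(c,s.keys(),s["pose"])
    for l in ["tray","sinker","basket","case","case_mouth","case_seat","reel","lure","jar"]:
        for f in finder.pinpoint(l,c)[:4]:
            uv=np.array(f["at"])*[640,480]; print(l,f["confidence"],uv,pt(s,uv,20 if l=="sinker" else 0))
E
```

```text
top dict_keys(['img', 'K', 'pose']) [[   0.     1.    -0.1  527.9]
 [  -1.     0.    -0.     0.7]
 [  -0.     0.1    1.  1148. ]
 [   0.     0.     0.     1. ]]
tray 0.86 [336.1 256.2] [588.1 -32.1]
sinker 0.65 [331.5 249.9] [602.7 -19.8]
sinker 0.46 [300.5 199.1] [731.2  60.2]
basket 0.95 [487.3 289.4] [ 508.  -415.7]
basket 0.33 [254.  258.3] [580.4 177.9]
case 0.85 [255.3 258.6] [579.6 174.6]
case_mouth 0.94 [281.5 255. ] [589.7 107.8]
case_seat 0.56 [255.6 255.2] [588.3 174. ]
reel 0.57 [160.4 297.1] [479.1 413.9]
reel 0.36 [258.1 255. ] [589.  167.6]
lure 0.5 [456.6 232.7] [ 651.6 -340.2]
jar 0.67 [322.2 167.6] [818.3   6.1]
side dict_keys(['img', 'K', 'pose']) [[   0.9    0.2   -0.3  333.7]
 [  -0.4    0.5   -0.8 -663. ]
 [  -0.     0.8    0.5  524.7]
 [   0.     0.     0.     1. ]]
tray 0.9 [321.6 287.6] [586.2 -30.4]
sinker 0.71 [327.8 274.3] [603.6 -20.4]
sinker 0.61 [364.3 245.8] [715.6  44. ]
basket 0.63 [375.7 479. ] [ 502.6 -406.2]
case 0.6 [284.6 239.9] [576.2 166.8]
case 0.59 [216.6 204.6] [468.3 407.5]
case_mouth 0.94 [303.  252.2] [596.8 102. ]
case_seat 0.91 [288.9 239.2] [586.2 165.9]
reel 0.72 [218.1 205.9] [470.5 398.1]
lure 0.65 [451.8 399.3] [ 658.1 -345.2]
jar 0.92 [414.9 246.8] [831.   23.8]
jar 0.68 [288.7 237.7] [587.9 172.3]
```

View pics/top0.png

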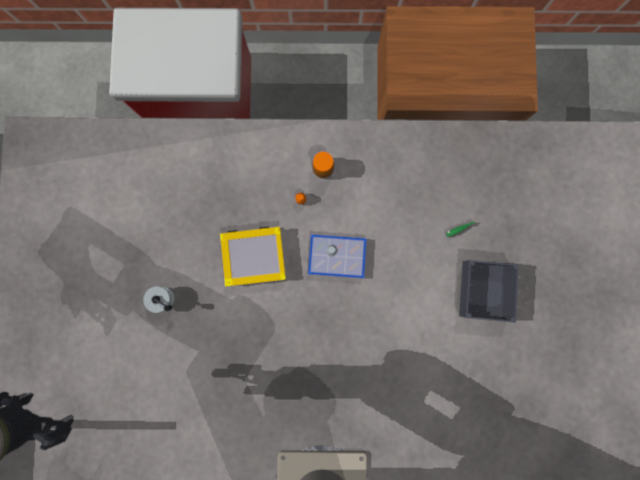

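View pics/side0.png

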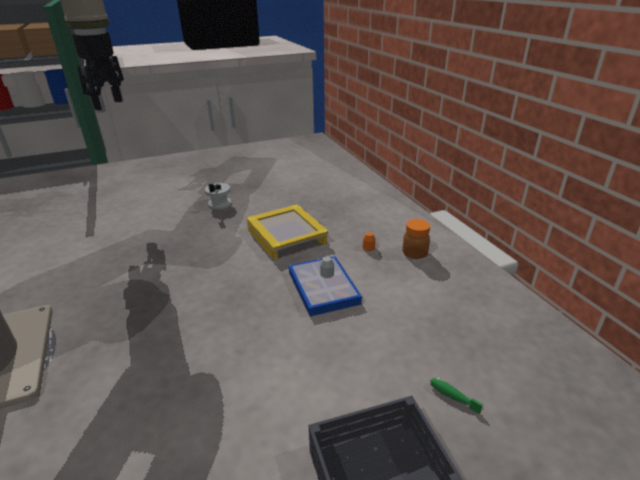

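The top view has two sinker-shaped things: a grey one at (332,249) standing on the blue tray, and an orange one at (300,198) loose on the ledge. The grey metal one on the tray fits "steel". I'll confirm with a crop and fit the poses.

```bash
cat > fit.py <<'E'
from h import *
from scipy.optimize import minimize
def colmask(img,which):
    h=cv2.cvtColor(img,cv2.COLOR_RGB2HSV)
    lo,hi={"tray":((108,120,50),(130,255,255)),"case":((22,150,80),(34,255,255))}[which]
    m=cv2.inRange(h,lo,hi); cs,_=cv2.findContours(m,cv2.RETR_EXTERNAL,cv2.CHAIN_APPROX_NONE)
    return cs
def box(p,L,W,H):
    c,s=np.cos(p[2]),np.sin(p[2]); 
    return [(p[0]+c*a*L/2-s*b*W/2,p[1]+s*a*L/2+c*b*W/2,z) for a in(-1,1) for b in(-1,1) for z in(0,H)]
def fit(views,which,p0,dims,near=60):
    T=[]
    for s in views:
        c0=px(s,(p0[0],p0[1],10)); cs=[c for c in colmask(s["img"],which) if len(c)>8 and np.linalg.norm(c.reshape(-1,2).mean(0)-c0)<near]
        hull=cv2.convexHull(np.vstack(cs)).astype(np.float32)
        m=np.zeros((480*4,640*4),np.uint8); cv2.fillConvexPoly(m,((hull+.5)*4).astype(int),1); T.append(m)
    def cost(p):
        e=0
        for s,m in zip(views,T):
            q=cv2.convexHull(np.array([px(s,b) for b in box(p,*dims)],np.float32)*4)
            k=np.zeros_like(m); cv2.fillConvexPoly(k,q.astype(int),1); e+=(k!=m).sum()/m.sum()
        return e
    r=minimize(lambda v:cost([v[0],v[1],v[2]/300]),[p0[0],p0[1],p0[2]*300],method="Nelder-Mead",options=dict(initial_simplex=[[p0[0]+a,p0[1]+b,p0[2]*300+c] for a,b,c in((0,0,0),(8,0,0),(0,8,0),(0,0,25))],xatol=.1,fatol=1e-4))
    return np.array([r.x[0],r.x[1],r.x[2]/300]),r.fun
E
python3 - <<'E'
from fit import *
import pickle
t,s=[pickle.load(open(c+"0.pkl","rb")) for c in("top","side")]
for v in ([t],[s],[t,s]):
    print("tray",fit(v,"tray",[588,-31,1.55],(140,100,20))," case",fit(v,"case",[580,172,1.6],(150,132,34)))
a=cv2.resize(t["img"][170:300,200:380],None,fx=4,fy=4); 
cv2.imwrite("pics/crop.png",a[:,:,::-1])
E
```

```text
tray (array([586.63203903, -34.85878743,   1.51511532]), np.float64(0.02029472964113673))  case (array([583.12871753, 177.04129784,   1.68853095]), np.float64(0.02420018762803699))
tray (array([589.7850333 , -32.96772793,   1.49927846]), np.float64(0.03897537816053881))  case (array([585.71045834, 181.67904706,   1.67646846]), np.float64(0.06226683849962694))
tray (array([587.31528816, -34.58384226,   1.50723807]), np.float64(0.08115567867163989))  case (array([583.82672881, 177.44302898,   1.68267991]), np.float64(0.10683084282881451))
```

View pics/crop.png

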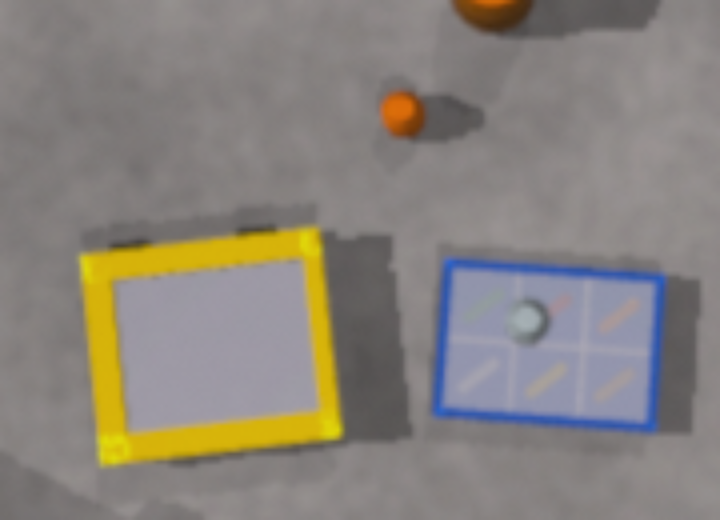

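Confirmed: the grey steel sinker is at crop (528,320), on the tray's lid; the other one is orange plastic.

```bash
python3 - <<'E'
from fit import *
import pickle
t=pickle.load(open("top0.pkl","rb"))
s=sense(); print(s["tool_pos"],s["tcp_rot"],s["finger_gap"],s["time"])
for z in (20,40,56): print(pt(t,(332,250),z))
for f in finder.trace("basket","top")[:1]+finder.trace("basket","side")[:1]:
    print(f["box"], cv2.minAreaRect(np.argwhere(f["mask"])[:,::-1].astype(np.float32)))
E
```

```text
[270.52153932 535.55325982 231.28370525] [-1.79998731e+02 -1.53209034e-03  1.53195793e+02] 84.97128964117607 1.0
[602.47040645 -20.99692314]
[601.14746907 -20.61174085]
[600.08911916 -20.30359502]
[0.7217, 0.5463, 0.09, 0.1306] ((489.0335388183594, 291.5525207519531), (58.03700637817383, 59.73223876953125), 4.289153099060059)
[0.4803, 0.8223, 0.2366, 0.1777] ((384.5, 438.0), (153.0, 82.0), -0.0)
```

>>> send_rows(steps=[[[1.1,-1.85,-0.15],[0,0,-0.11]],[[2.75,-4.63,-0.4],[0,0,-0.27]],[[4.6,-7.7,-0.7],[0,0,-0.45]],[[6.3,-10.6,-1.0],[0,0,-0.62]],[[8,-13.5,-1.3],[0,0,-0.8]],[[9.6,-16.1,-1.6],[0,0,-0.95]],[[10.6,-17.8,-1.7],[0,0,-1.05]],[[11.02,-18.53,-1.7],[0,0,-1.103]],[[11.02,-18.53,-1.7],[0,0,-1.103]],[[11.02,-18.53,-1.7],[0,0,-1.103]]], fingers=0.3)

```text
time: 2.35
tool_pos: [589.9, -1.9, 182.1]
tcp_rot: [180.0, -0.0, 90.0]
ft_force: [0.4, 0.5, 0.3]
finger_gap: 59.8
grip_force: 0.0
```

```bash
python3 - <<'E'
from fit import *
s=sense(); print(s["tool_pos"],s["tcp_rot"],s["finger_gap"],s["time"],s["ft_force"])
w=snapshot("wrist"); save(w,"w1"); print(w["pose"])
for l in ("sinker","tray"):
  for f in finder.trace(l,"wrist")[:2]:
    b=np.array(f["box"])*[640,480,640,480]; print(l,f["confidence"],b)
    if l=="sinker":
        # silhouette ~ centre estimate at mid height
        yx=np.argwhere(f["mask"]).mean(0); print(yx[::-1],[pt(w,yx[::-1],z) for z in(38,45)])
for f in finder.pinpoint("sinker","wrist")[:2]: print(f, pt(w,np.array(f["at"])*[640,480],20))
E
```

```text
[589.93978058  -1.87254908 182.13411993] [ 1.79957871e+02 -6.39044122e-03  8.99915144e+01] 59.79130777519726 2.35 [0.40357378 0.45092753 0.2546023 ]
[[ 9.99999390e-01  1.08426823e-03 -2.12466216e-04  5.90993203e+02]
 [-9.76369800e-04  9.57200463e-01  2.89424118e-01  7.22727707e+01]
 [ 5.17186137e-04 -2.89423734e-01  9.57200938e-01  3.24763602e+02]
 [ 0.00000000e+00  0.00000000e+00  0.00000000e+00  1.00000000e+00]]
sinker 0.79 [503.296 110.304  53.888  39.792]
[531.67841649 129.90130152] [array([724.99868564,  62.24348713]), array([721.72756485,  62.48830546])]
sinker 0.6 [324.672 224.016  38.272  49.104]
[343.60767591 246.66666667] [array([602.81269259, -17.65215893]), array([602.52417471, -15.45705988])]
tray 0.79 [256.    158.88  146.176 186.816]
{'at': [0.8102, 0.2675], 'confidence': 0.76} [724.13604566  62.63151424]
{'at': [0.5175, 0.1356], 'confidence': 0.67} [593.97288988 103.53046007]
```

View pics/w1.png

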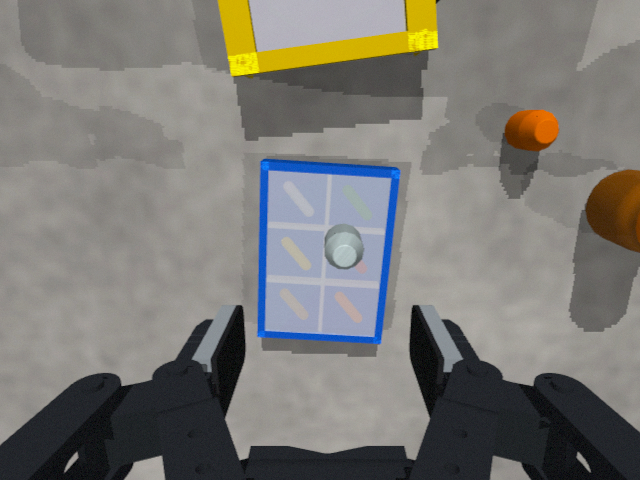

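The wrist view shows the steel sinker at about (343,248) on the tray; the decoy is at (531,130). I'm going down over the steel one.

>>> send_rows(steps=[[[0.4,-0.57,-0.5],[0,0,0]],[[0.4,-0.57,-2.0],[0,0,0]],[[0.4,-0.57,-3.5],[0,0,0]],[[0.4,-0.57,-3.73],[0,0,0]],[[0.4,-0.57,-3.73],[0,0,0]]])

```text
time: 3.18
tool_pos: [601.1, -16.1, 71.1]
tcp_rot: [180.0, -0.0, 90.1]
ft_force: [0.0, -0.2, 0.5]
finger_gap: 59.9
grip_force: 0.0
```

>>> send_rows(steps=[[[0.03,-0.08,-0.8],[0,0,0]],[[0.03,-0.08,-1.4],[0,0,0]],[[0.03,-0.08,-1.57],[0,0,0]],[[0.03,-0.08,-1.57],[0,0,0]]])

```text
time: 3.68
tool_pos: [602.1, -19.3, 23.4]
tcp_rot: [180.0, -0.0, 90.0]
ft_force: [1.0, 0.3, -0.5]
finger_gap: 59.9
grip_force: 0.0
```

>>> send_rows(steps=[[[0,0,0],[0,0,0]],[[0,0,0],[0,0,0]],[[0,0,0],[0,0,0]],[[0,0,0],[0,0,0]],[[0,0,0],[0,0,0]]], fingers=1, squeeze=30)

```text
time: 4.3
tool_pos: [602.7, -19.5, 24.1]
tcp_rot: [179.9, 0.0, 90.0]
ft_force: [-1.7, 1.2, 6.6]
finger_gap: 26.7
grip_force: 29.8
```

>>> send_rows(steps=[[[0,0,0.2],[0,0,0]],[[0,0,0.6],[0,0,0]],[[0,0,1.3],[0,0,0]],[[0,0,2.5],[0,0,0]],[[0,0,3.5],[0,0,0]],[[0,0,3.5],[0,0,0]]], squeeze=40)

```text
time: 5.05
tool_pos: [604.7, -19.7, 133.1]
tcp_rot: [179.6, 0.1, 90.0]
ft_force: [-0.6, -0.6, -0.1]
finger_gap: 26.1
grip_force: 39.5
```

```bash
python3 - <<'E'
from fit import *
t=snapshot("top");s=snapshot("side");w=snapshot("wrist"); save(w,"w2")
import pickle; pickle.dump((t,s,w),open("v2.pkl","wb"))
print(sense()["tool_pos"])
for v,n in(([w],"w"),([s],"s")): print(n,fit(v,"tray",[588,-33,1.51],(140,100,20),near=120))
E
```

```text
[601.37087608 -19.38170557 127.45036608]
w (array([589.32901985, -32.80991546,   1.50348775]), np.float64(0.15318623611172036))
s (array([589.61427449, -33.61988138,   1.50005028]), np.float64(0.041944561387959496))
```

View pics/w2.png

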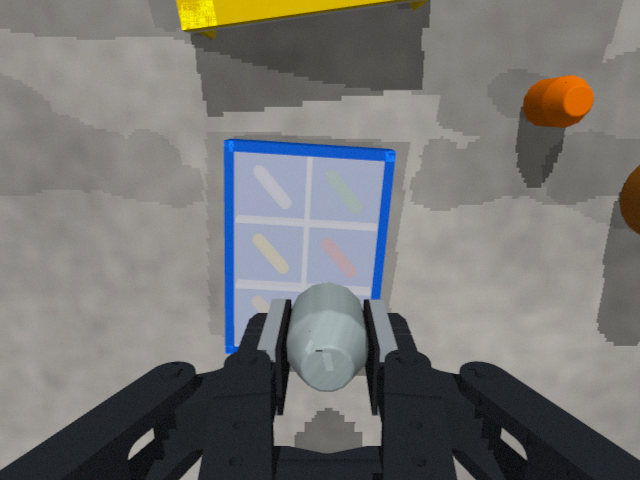

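The sinker is held upright between the pads at (327,335), and the tray hasn't moved. Next stop is the basket.

>>> send_rows(steps=[[[-0.2,-0.8,0.1],[0,0,0]],[[-0.6,-2.4,0.1],[0,0,0]],[[-1.05,-4.3,0.1],[0,0,0]],[[-1.5,-6.2,0.1],[0,0,0]],[[-1.95,-8.0,0.1],[0,0,0]],[[-2.4,-9.9,0.1],[0,0,0]],[[-2.85,-11.7,0.1],[0,0,0]],[[-3.1,-12.8,0.0],[0,0,0]],[[-3.15,-13.05,0.0],[0,0,0]],[[-3.15,-13.05,0.0],[0,0,0]]])

```text
time: 6.45
tool_pos: [506.8, -410.3, 126.5]
tcp_rot: [-179.9, -0.1, 90.0]
ft_force: [0.3, 0.7, -0.9]
finger_gap: 26.1
grip_force: 39.5
```

```bash
python3 - <<'E'
from fit import *
w=snapshot("wrist"); save(w,"w3"); print(sense()["tool_pos"])
P=[pt(w,(u,v),55) for u,v in ((0,0),(639,0),(0,479),(639,479))]; print(P)
for f in finder.pinpoint("basket","wrist")[:1]: print(f,pt(w,np.array(f["at"])*[640,480],0))
E
```

```text
[ 507.28902961 -409.69973121  126.92907461]
[array([ 360.47499364, -286.54130843]), array([ 648.26621568, -287.09389349]), array([ 299.87923826, -557.48069201]), array([ 704.9501422, -557.3390073])]
{'at': [0.5111, 0.4742], 'confidence': 0.55} [ 507.70796265 -407.21012581]
```

View pics/w3.png

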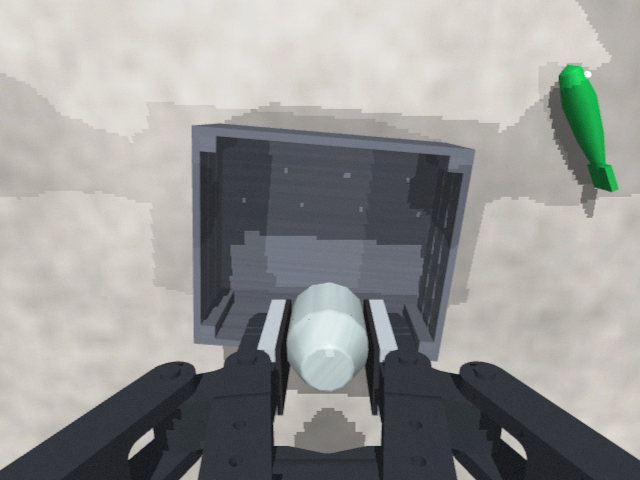

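The basket fills columns 195 to 470 and the gripper is over its centre. The lure at (585,125) is well clear.

>>> send_rows(steps=[[[0,0.05,-0.7],[0,0,0]],[[0,0.05,-1.8],[0,0,0]],[[0,0.05,-2.7],[0,0,0]],[[0,0.05,-3.1],[0,0,0]],[[0,0.05,-3.1],[0,0,0]]])

```text
time: 7.18
tool_pos: [506.8, -408.1, 33.4]
tcp_rot: [-179.9, -0.1, 90.0]
ft_force: [-0.2, 0.3, -1.6]
finger_gap: 26.4
grip_force: 39.5
```

>>> send_rows(steps=[[[0,0,0],[0,0,0]],[[0,0,0],[0,0,0]],[[0,0,0],[0,0,0]],[[0,0,0.5],[0,0,0]],[[0,0,2],[0,0,0]],[[0,0,3.5],[0,0,0]],[[0,0,3.5],[0,0,0]]], fingers=0.4)

```text
time: 8.05
tool_pos: [510.2, -412.1, 147.5]
tcp_rot: [179.5, 0.4, 90.0]
ft_force: [1.1, 0.2, 0.1]
finger_gap: 51.1
grip_force: 0.0
```

```bash
python3 - <<'E'
from fit import *
w=snapshot("wrist"); save(w,"w4"); t=snapshot("top");s=snapshot("side"); print(sense()["tool_pos"])
for n,v in(("t",[t]),("s",[s]),("both",[t,s])): print(n,fit(v,"tray",[588,-33,1.51],(140,100,20)),fit(v,"case",[583,177,1.68],(150,132,34)))
E
```

```text
[ 507.27067833 -409.36455213  140.23963679]
t (array([586.73885851, -35.20313046,   1.49906985]), np.float64(0.02157494228631687)) (array([583.28210076, 176.49474404,   1.69541461]), np.float64(0.0215735313770786))
s (array([588.92268074, -33.13642881,   1.50249315]), np.float64(0.04778126600316167)) (array([585.64041875, 180.08193209,   1.65878366]), np.float64(0.06845366440454845))
both (array([587.52284436, -34.63230217,   1.50556712]), np.float64(0.09595203301093229)) (array([583.87166933, 176.83405299,   1.6861966 ]), np.float64(0.10975158113070356))
```

View pics/w4.png

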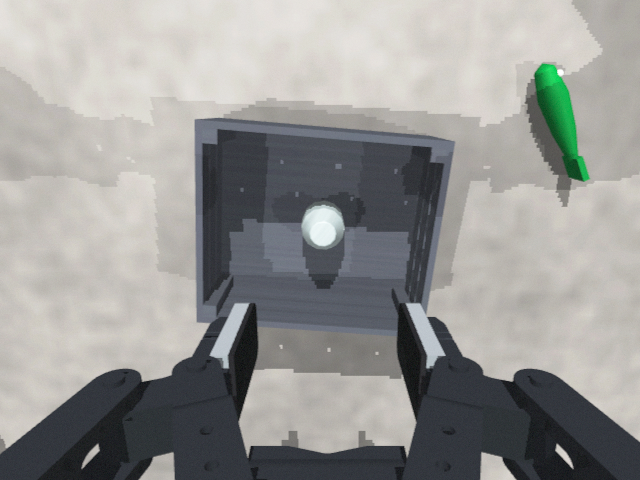

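The sinker stands free in the basket at (322,228). Next I square up the tray: both open fingers push its near long side while turning it about 10.5°.

>>> send_rows(steps=[[[0,0.8,0],[0,0,-0.15]],[[0.05,2.2,0],[0,0,-0.33]],[[0.1,3.9,0],[0,0,-0.51]],[[0.1,5.6,0],[0,0,-0.69]],[[0.2,7.3,0],[0,0,-0.87]],[[0.23,9.0,0],[0,0,-1.05]],[[0.23,10.7,-0.5],[0,0,-1.23]],[[0.23,12.1,-1.0],[0,0,-1.41]],[[0.23,12.63,-1.5],[0,0,-1.58]],[[0.23,12.63,-2.0],[0,0,-1.639]]], fingers=0.25)

```text
time: 9.45
tool_pos: [512.9, -28.8, 78.0]
tcp_rot: [-180.0, 0.2, -4.0]
ft_force: [0.4, 0.0, 0.1]
finger_gap: 63.8
grip_force: 0.0
```

>>> send_rows(steps=[[[0,0,0],[0,0,0]],[[0,0,0],[0,0,0]]])

```text
time: 9.7
tool_pos: [514.0, -30.7, 79.9]
tcp_rot: [-180.0, 0.0, -3.8]
ft_force: [0.2, 0.3, 0.8]
finger_gap: 64.0
grip_force: 0.0
```

>>> send_rows(steps=[[[0,0,-1],[0,0,0]],[[0,0,-1.8],[0,0,0]],[[0,0,-2.3],[0,0,0]],[[0,0,-2.5],[0,0,0]],[[0,0,-2.53],[0,0,0]],[[0,0,-2.53],[0,0,0]]])

```text
time: 10.45
tool_pos: [515.1, -30.7, 5.0]
tcp_rot: [180.0, -0.1, -3.9]
ft_force: [-0.2, 0.3, 0.7]
finger_gap: 64.2
grip_force: 0.0
```

>>> send_rows(steps=[[[0.2,0,0],[0,0,0]],[[0.4,-0.02,0],[0,0,0]],[[0.5,-0.07,0],[0,0,0.02]],[[0.6,-0.12,0],[0,0,0.045]],[[0.7,-0.16,0],[0,0,0.07]],[[0.8,-0.21,0],[0,0,0.1]],[[0.9,-0.26,0],[0,0,0.125]],[[1.0,-0.31,0],[0,0,0.15]],[[1.08,-0.36,0],[0,0,0.175]],[[1.14,-0.39,0],[0,0,0.187]]])

```text
time: 11.7
tool_pos: [548.7, -42.3, 4.1]
tcp_rot: [-180.0, 0.0, 6.9]
ft_force: [-2.5, -0.0, 0.8]
finger_gap: 64.1
grip_force: 0.8
```

>>> send_rows(steps=[[[0,0,0],[0,0,0]]])

```text
time: 11.82
tool_pos: [548.8, -42.3, 4.1]
tcp_rot: [180.0, -0.0, 6.8]
ft_force: [0.0, -0.4, -0.1]
finger_gap: 63.9
grip_force: 0.1
```

```bash
python3 - <<'E'
from fit import *
t=snapshot("top");s=snapshot("side"); save(t,"t5"); save(s,"s5"); print(sense()["tool_pos"])
cv2.imwrite("pics/c5.png",cv2.resize(t["img"][200:310,200:400],None,fx=4,fy=4)[:,:,::-1])
for n,v in(("s",[s]),("t",[t])): print(n,fit(v,"tray",[605,-35,1.65],(140,100,20)))
E
```

```text
[548.74433596 -42.27118105   4.21037148]
s (array([610.31090328, -33.5976893 ,   1.66205802]), np.float64(0.1249433377072647))
t (array([611.11899356, -34.75809937,   1.70470308]), np.float64(0.9709311964631113))
```

View pics/c5.png

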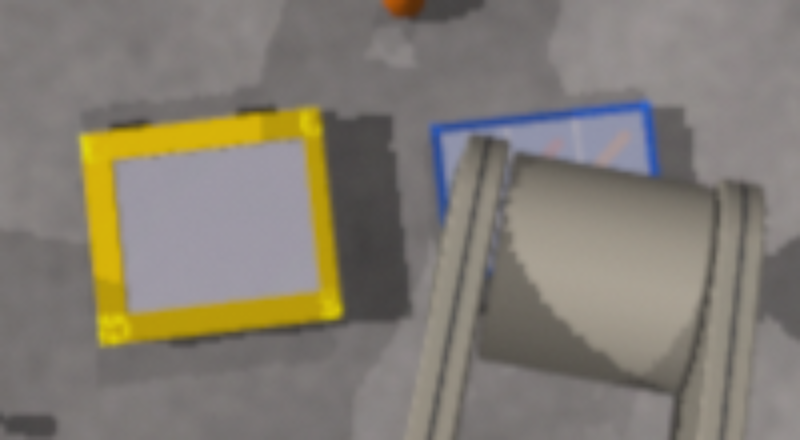

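The tray at crop (545,130) is now parallel to the case and close to its line. I back off and go round to its trailing end.

>>> send_rows(steps=[[[-0.4,0,0],[0,0,0]],[[-0.5,-0.2,1.3],[0,0,0.1]],[[0,-1,2.6],[0,0,0.28]],[[0.6,-1.8,3],[0,0,0.46]],[[1.4,-2.5,3],[0,0,0.64]],[[2.0,-2.83,3],[0,0,0.82]],[[2.4,-2.83,3],[0,0,1.0]],[[2.4,-2.83,3],[0,0,1.18]],[[2.4,-2.83,3],[0,0,1.36]],[[2.4,-2.83,3],[0,0,1.569]]])

```text
time: 13.18
tool_pos: [619.7, -127.0, 93.9]
tcp_rot: [-180.0, -0.0, 95.8]
ft_force: [0.3, 0.1, -0.6]
finger_gap: 63.9
grip_force: 0.0
```

>>> send_rows(steps=[[[0,0,0],[0,0,0]],[[0,0,0],[0,0,0]]])

```text
time: 13.42
tool_pos: [620.2, -127.1, 94.1]
tcp_rot: [-180.0, -0.0, 95.2]
ft_force: [0.3, 0.5, 0.0]
finger_gap: 64.5
grip_force: 0.0
```

```bash
python3 - <<'E'
from fit import *
t=snapshot("top");s=snapshot("side");w=snapshot("wrist"); save(t,"t6"); save(w,"w6"); print(sense()["tool_pos"],sense()["tcp_rot"])
for n,v in(("s",[s]),("t",[t]),("w",[w])): print(n,fit(v,"tray",[610,-35,1.68],(140,100,20),near=150 if n=="w" else 60))
E
```

```text
[ 620.36437571 -127.10204336   94.11552832] [-1.79994803e+02 -1.13927033e-03  9.53463406e+01]
s (array([610.43008714, -33.08073868,   1.66545326]), np.float64(0.05298086987506403))
t (array([607.22811971, -32.11677909,   1.70001742]), np.float64(0.27447346851502086))
w (array([610.48131134, -32.91849272,   1.69211463]), np.float64(0.0038134081206533093))
```

View pics/w6.png

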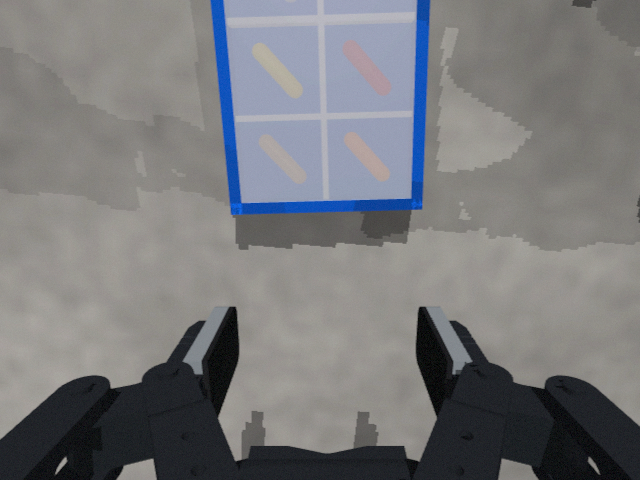

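>>> send_rows(steps=[[[0,0,-1],[0,0,0.025]],[[0,0,-2.2],[0,0,0.025]],[[0,0,-2.8],[0,0,0.025]],[[0,0,-3.0],[0,0,0.025]],[[0,0,-3.0],[0,0,0.025]]])

```text
time: 14.2
tool_pos: [621.0, -127.3, 4.7]
tcp_rot: [180.0, 0.0, 96.9]
ft_force: [1.2, 0.3, 0.0]
finger_gap: 64.2
grip_force: 0.0
```

>>> send_rows(steps=[[[-0.03,0.25,0],[0,0,0]],[[-0.06,0.5,0],[0,0,0]],[[-0.09,0.75,0],[0,0,0]],[[-0.12,1.0,0],[0,0,0]],[[-0.15,1.25,0],[0,0,0]],[[-0.18,1.5,0],[0,0,0]],[[-0.21,1.75,0],[0,0,0]],[[-0.24,2.0,0],[0,0,0]],[[-0.27,2.25,0],[0,0,0]],[[-0.29,2.4,0],[0,0,0]]])

```text
time: 15.45
tool_pos: [611.7, -54.6, 4.0]
tcp_rot: [-180.0, -0.0, 96.9]
ft_force: [0.5, -1.9, 1.5]
finger_gap: 64.4
grip_force: 1.2
```

```bash
python3 - <<'E'
from fit import *
t=snapshot("top");s=snapshot("side"); save(s,"s7");w=snapshot("wrist"); save(w,"w7"); print(sense()["tool_pos"],sense()["tcp_rot"])
cv2.imwrite("pics/c7.png",np.hstack([w["img"],cv2.resize(s["img"][170:330,220:380],(480,480))])[:,:,::-1][:,::1])
i=cv2.imread("pics/c7.png"); cv2.imwrite("pics/c7.png",cv2.resize(i,(800,343)))
for n,v in(("s",[s]),("w",[w])):
  try: print(n,fit(v,"tray",[602,35,1.68],(140,100,20),near=250 if n=="w" else 60))
  except Exception as e: print(n,e)
E
```

```text
[611.33209039 -54.44365019   3.6744553 ] [-1.79950523e+02 -4.80644828e-02  9.69271997e+01]
s (array([601.34575917,  26.19934459,   1.69810368]), np.float64(0.32638465732337))
w (array([602.3047584 ,  26.22174027,   1.69175761]), np.float64(0.002262635041173066))
```

View pics/c7.png

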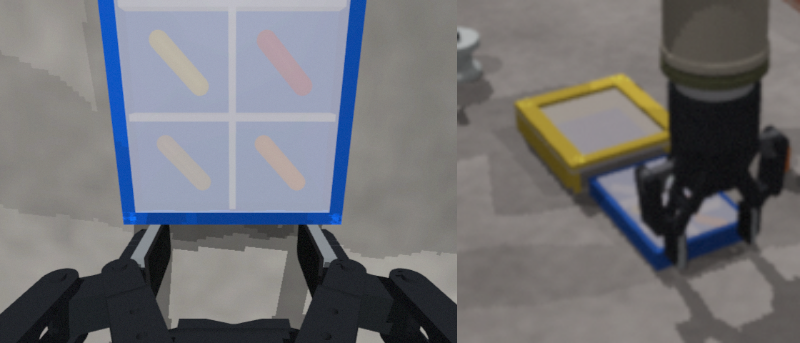

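Both fingers sit flush on the trailing edge, and the tray's nose is just short of the mouth and in line with it. I keep pushing and watch the force.

>>> send_rows(steps=[[[-0.02,0.2,0],[0,0,0]],[[-0.05,0.4,0],[0,0,0]],[[-0.07,0.6,0],[0,0,0]],[[-0.1,0.8,0],[0,0,0]],[[-0.12,1.0,0],[0,0,0]],[[-0.14,1.2,0],[0,0,0]],[[-0.17,1.4,0],[0,0,0]]])

```text
time: 16.48
tool_pos: [606.7, -12.7, 4.1]
tcp_rot: [180.0, 0.0, 96.9]
ft_force: [-0.7, -1.0, -0.2]
finger_gap: 64.0
grip_force: 0.5
```

>>> send_rows(steps=[[[-0.03,0.25,0],[0,0,0]],[[-0.06,0.5,0],[0,0,0]],[[-0.09,0.75,0],[0,0,0]],[[-0.12,1.0,0],[0,0,0]],[[-0.15,1.25,0],[0,0,0]],[[-0.18,1.5,0],[0,0,0]],[[-0.21,1.75,0],[0,0,0]],[[-0.24,2.0,0],[0,0,0]]])

```text
time: 17.48
tool_pos: [599.4, 47.4, 4.1]
tcp_rot: [-180.0, 0.0, 96.9]
ft_force: [0.2, -0.9, 0.3]
finger_gap: 63.9
grip_force: 0.6
```

>>> send_rows(steps=[[[-0.02,0.2,0],[0,0,0]],[[-0.05,0.4,0],[0,0,0]],[[-0.07,0.6,0],[0,0,0]],[[-0.1,0.8,0],[0,0,0]],[[-0.12,1.0,0],[0,0,0]],[[-0.13,1.1,0],[0,0,0]]])

```text
time: 18.23
tool_pos: [595.6, 80.3, 4.1]
tcp_rot: [180.0, -0.0, 96.9]
ft_force: [-0.4, -1.1, -0.2]
finger_gap: 64.2
grip_force: 0.7
```

>>> send_rows(steps=[[[-0.01,0.07,0],[0,0,0]],[[-0.02,0.14,0],[0,0,0]],[[-0.02,0.2,0],[0,0,0]]])

```text
time: 18.6
tool_pos: [595.0, 85.8, 4.1]
tcp_rot: [-180.0, 0.0, 96.9]
ft_force: [-0.7, -1.5, 0.2]
finger_gap: 63.7
grip_force: 0.7
```

>>> send_rows(steps=[[[0,0.04,0],[0,0,0]],[[-0.01,0.08,0],[0,0,0]],[[-0.01,0.11,0],[0,0,0]]])

```text
time: 18.98
tool_pos: [594.7, 89.2, 4.1]
tcp_rot: [-180.0, 0.0, 96.9]
ft_force: [0.4, -1.6, 0.1]
finger_gap: 64.1
grip_force: 0.7
```

>>> send_rows(steps=[[[0,0.02,0],[0,0,0]],[[-0.01,0.05,0],[0,0,0]]])

```text
time: 19.23
tool_pos: [594.6, 90.4, 4.1]
tcp_rot: [180.0, 0.0, 96.9]
ft_force: [1.9, -4.8, -1.3]
finger_gap: 64.1
grip_force: 2.6
```

>>> send_rows(steps=[[[0,0.02,0],[0,0,0]],[[0,0.05,0],[0,0,0]],[[0,0.05,0],[0,0,0]]])

```text
time: 19.6
tool_pos: [595.0, 90.6, 4.3]
tcp_rot: [180.0, 0.1, 96.9]
ft_force: [1.7, -9.6, -0.6]
finger_gap: 64.1
grip_force: 4.5
```

It stops against something stiff, right at the predicted home position. I retreat and check.

>>> send_rows(steps=[[[0.05,-0.4,0],[0,0,0]],[[0.1,-1,0],[0,0,0]],[[0.15,-1.4,0.8],[0,0,0]],[[0.2,-2.4,2.5],[0,0,0]],[[0.2,-3,4],[0,0,0]],[[0.2,-3,5],[0,0,0]],[[0.2,-3,5],[0,0,0]],[[0.2,-3,5],[0,0,0]]])

```text
time: 20.6
tool_pos: [599.8, 1.8, 153.0]
tcp_rot: [-179.9, -0.0, 96.9]
ft_force: [-0.1, -0.2, -0.6]
finger_gap: 64.0
grip_force: 0.0
```

```bash
python3 - <<'E'
from fit import *
w=snapshot("wrist"); s=snapshot("side");t=snapshot("top"); print(sense()["tool_pos"])
a=cv2.resize(s["img"][170:330,180:380],(500,400)); b=cv2.resize(w["img"],(800,600))[:, 150:450] if 0 else cv2.resize(w["img"][:300],(500,234))
o=np.vstack([a,cv2.resize(w["img"][:256],(500,200))]); cv2.imwrite("pics/c8.png",o[:,:,::-1])
for c in("top","side"):
  for l in("lure","reel","jar","sinker","tray","case_seat"):
    for f in finder.pinpoint(l,c)[:2]: print(c,l,round(f["confidence"],2),pt(t if c=="top" else s,np.array(f["at"])*[640,480],0).round())
E
```

```text
[599.23622064   2.27133183 152.05910559]
top lure 0.73 [594. 104.]
top lure 0.53 [ 658. -342.]
top reel 0.64 [474. 407.]
top jar 0.79 [820.   3.]
top sinker 0.69 [ 507. -428.]
top sinker 0.55 [ 507. -413.]
top case_seat 0.82 [590. 170.]
side lure 0.87 [ 658. -343.]
side reel 0.88 [466. 401.]
side jar 0.56 [831.  12.]
side sinker 0.6 [ 512. -403.]
side sinker 0.47 [733.  70.]
side tray 0.92 [588. 171.]
side case_seat 0.65 [ 507. -406.]
side case_seat 0.24 [830.  10.]
```

View pics/c8.png

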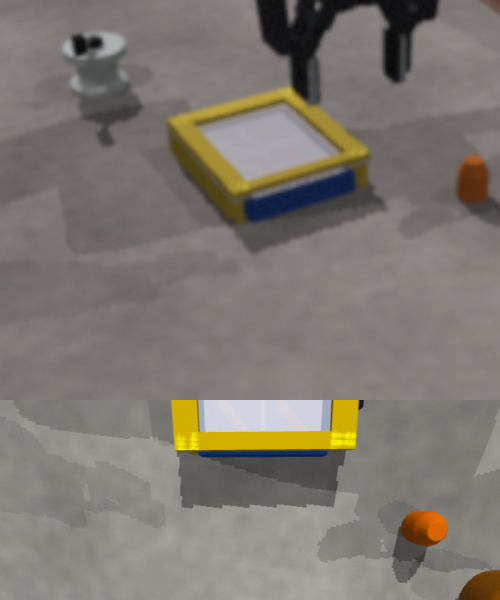

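The tray's end shows about 2 mm proud and evenly across the mouth, so it is fully home. The bystanders haven't moved and the arm is clear, so I'm handing in.

```bash
python3 -c "
from bench import order; print(order.hand_in())"
```

```text
the job is handed in; nothing more can be done
None
```

I handed the job in at about 21 s on the robot's clock (limit 72 s): the steel sinker is in the basket, the tray is fully home in the case, and the reel, lure and jar looked unmoved in the last camera check; the hand-in gave no verdict.

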